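# Hang the hooked caddy on the slat rack

## Task

Get the caddy with the hook lip on its back off the counter and hang it on the slat rack: with its front tilted up, slip the lip through the slot between the two slats and up behind the upper slat, then turn the caddy down until it hangs level with its back against the lower slat. Let go of it there, and leave the other caddy, the one without a lip, where it stands.

Things in the scene. Friction and masses are not known exactly. Their poses are not given: they have to be found in the camera images.
- hook_caddy: caddy to hang: open grey plastic box 80 (x) x 100 (y) x 60 mm high, 4 mm walls, 0.2 kg, with a hook lip on its back (+x side). Origin: centre of the box's underside, z up. Upright grip fin inside it: 14 mm thick (y), x = -35 to +5 mm, top at z = 112, 52 mm above the rim; its flat faces can be pinched from above at any lean
- lip_top (a point): middle of the top edge of the caddy's lip, at (50.5, 0, 90) mm in its frame. Neck (60 mm wide, 6 thick, underside z = 46) runs 8 mm back from the back wall (x = 40) to the upright lip: 60 mm wide, x = 48 to 53, z = 46 to 90. It passes the slot only with the caddy's front tilted up, well at 30 to 35 degrees
- slat_rack: fixed: two level aluminium slats between wooden posts 188 mm high. Origin: on the counter under the slats; y along them, front is -x, towards the caddies. Slats x = -2.5 to 2.5 mm: lower z = 50 to 120, upper 156 to 180; slot between 180 mm long (y), open behind. Caddy hung: its origin near (-42, y, 74), sags about 3 degrees. Feet reach 55 mm forward, 14 high
- plain_caddy: the other caddy, to be left alone: same grey box and grip fin as the hook caddy, 80 x 100 x 60 mm (fin top at 112), but no neck or lip on its back. Origin: centre of its underside, z up, +x its back

How it is judged:
By the outcome, as a careful person would: the job done as asked, in the order asked, and still so for the second after the job is handed in, with the robot touching nothing.
It also fails if it takes over 51 s, if anything falls off the work surface, if the arm or the gripper's body presses on something with over 40 N, if the wrist force passes 120 N, or if a joint passes its speed limit or range.

## Robot

A 6-joint arm with a two-finger parallel gripper is mounted at the origin on a cart in front of the work surface, level with it; the furniture and walls round the work are solid. World frame = base frame: x ahead of the robot, y to its left, z up, the work surface at z = 0. Lengths are in m, angles in rad, forces in N, time in s.
With the tool pointing down it reaches from about 0.25 to 0.8 m from the base axis. Payload 8.5 kg.
Tool frame: the origin (TCP) lies on the centre line of the jaws, within the pads' length; the fingertips stand 8 mm ahead of it and the grasp point (between the pads) lies 11 mm behind it; z points along the fingers, y is the line along which they close (so a half turn about z gives the same grasp; the last joint's range is limited). The gripper opens to 85 mm and grips with 20 to 120 N. Pads are 22 mm wide; open, the fingers measure 114 mm over their backs; the gripper's body (76 mm by 85 mm) begins 54 mm behind the grasp point. The pads swing forward as they close: fully open they stand 13 mm farther back than shut.
Start: joints at [1.336, 0.238, -0.013, 1.319, 0, 1.571], TCP at [0.122, 0.511, 0.239] pointing down, gripper open.
Joint ranges: [-2.66, 2.66], [-1.03, 1.9], [-1.14, 1.46], [-1.82, 2.27], [-1.45, 1.34], [-3.14, 3.14]. Speed limits (rad/s): [2.22, 2.22, 2.79, 3.14, 3.14, 3.14].

## Interface

Orientations are given as a unit quaternion [x, y, z, w].
In Python, from plant import r gives the robot as it stands. The module is installed in compiled form; this text tells all that it offers.
- The arm moves only by the tool servo_tool, never from a script. Its argument "rows" is text: rows parted by semicolons, each of 7 numbers parted by spaces: the turn, a rotation vector about the tool's x, y, z in degrees, then the shift along the tool's x, y, z in m, then the finger opening in m, from 0 to 0.0854. A call has 1 to 12 rows; each row shifts and turns the commanded pose from where the row before left it, along the tool's axes as they then stand; what a row does not reach is not made up. A row lasts 1/8 s, in which the tool goes at most 62.5 mm and 10.7 degrees, less where a joint would pass 70% of its speed; a pose out of reach is approached as far as the arm can. A call with a gripper value outside its range is refused whole. The fingers move at their own pace and stop on an object; "newtons" is the grip in N (left out, the last holds). Time passes only in rows, so rows that do not move let the fingers close. It gives the time, the measured TCP pose, the force, the opening and the grip force at its end, in the units of the state.
- r.get_state(): the state, without advancing time (a new reading comes with each control period).
- r.camera(name): name is "scene" or "top" or "wrist"; returns the picture (420x560x3 uint8, blue, green, red); there is no depth.
- r.get_calibration(name): a dict with "fx", "fy", "cx", "cy" (pixels), "R" (3x3) and "t" (3): a world point X has camera coordinates R X + t. Camera axes: x right, y down, z forward; pixel columns grow to the right and rows downward; lengths in m; the calibration is good to about 2 mm. A picture is of the moment at which its call begins: read the wrist's pose just before it. get_calibration takes no time and is no camera call; for the wrist camera it gives the pose at the moment of the call.
- r.job_done(): hands the job in; it is judged then, once.
Trained networks look in the newest picture that a camera, given by its name, has taken for a name from the list of things; names that differ only in an ending like _2 or _b are one class to them, and where a whole thing is asked for, a point or a joint stands for the part that bears it (a point fixed in the world has none). Each returns a list of dicts, best first, with "confidence" (0 to 1); they miss things now and then, are a little off and sometimes report something else, mostly with a low value. They report only what shows in the picture. A call takes as long as a camera call.
- r.spot_in(target, camera): "location" ([x, y, z] in m, in world coordinates, good to about 4 mm: the middle of the surface that is visible of it).
- r.masks_of(target, camera): "pixels" (420x560 bool, what is visible of it).
The state is a dict: "t": time; "joints": joint angles; "qvel": joint speeds; "joint_torque": joint torques, N m; "ee_pos": TCP position; "ee_rot": TCP orientation; "wrist_force": force on the tool from outside, world axes, zero at the start; "wrist_torque": the same for the moment, N m; "finger_gap": opening from 0.0 (shut) to 1.0 (fully open); "grasp_force": force on a finger pad.
Only numpy, scipy, OpenCV 4.12 (cv2) and the standard library are available. Lean on these libraries where they do the work, as an engineer would, in place of code of your own. Each camera call takes 0.05 s, during which the arm holds its last target. There are 200 camera calls.

## Working session

There is one attempt and no reset: what is moved stays moved. The work goes in short steps, Python scripts to look and compute and a tool call to move; the robot and the scene stay as the last step left them, time stands still between calls to the robot, and variables do not carry over. Pictures are saved under pics/ and viewed, at most 10 in all, crops included, and the job is handed in when it is done.

Besides the shell and the picture viewer there is one more tool, called as name(argument=value, ...) on one line, values as JSON. servo_tool: Moves the arm, as the interface text tells. Its arguments: {"type":"object","properties":{"rows":{"type":"string"},"newtons":{"type":"number"}},"required":["rows"]}

```bash
mkdir -p pics
python3 - <<'E'
from plant import r
import cv2,numpy as np
s=r.get_state();print(s['t'],s['ee_pos'],s['ee_rot'],s['finger_gap'])
for c in('top','scene'):
    cv2.imwrite(f'pics/{c}1.png',r.camera(c))
    for n in('hook_caddy','plain_caddy','slat_rack','lip_top'):
        print(c,n,[(np.round(d['location'],3),round(d['confidence'],2)) for d in r.spot_in(n,c)][:3])
    k=r.get_calibration(c);print({a:np.round(b,3) for a,b in k.items()})
E
```

```text
0.0 [0.1220559  0.51021104 0.23868487] [ 1.17134287e-01  9.93115837e-01 -6.95621919e-04 -9.24315525e-05] 0.999815734224676
top hook_caddy [(array([ 0.55 , -0.248,  0.026]), 0.74)]
top plain_caddy [(array([ 0.488, -0.078,  0.007]), 0.95)]
top slat_rack [(array([0.514, 0.142, 0.099]), 0.91)]
top lip_top [(array([ 0.547, -0.243,  0.024]), 0.58)]
{'fx': np.float64(516.747), 'fy': np.float64(516.747), 'cx': np.float64(283.294), 'cy': np.float64(211.597), 'R': array([[ 0.005, -1.   , -0.008],
       [-0.995, -0.004, -0.104],
       [ 0.104,  0.008, -0.995]]), 't': array([-0.064,  0.53 ,  0.923])}
scene hook_caddy [(array([ 0.542, -0.247,  0.047]), 0.87)]
scene plain_caddy [(array([ 0.478, -0.086,  0.035]), 0.72)]
scene slat_rack [(array([0.498, 0.144, 0.088]), 0.6)]
scene lip_top [(array([ 0.538, -0.248,  0.044]), 0.88)]
{'fx': np.float64(404.961), 'fy': np.float64(404.961), 'cx': np.float64(278.285), 'cy': np.float64(209.835), 'R': array([[ 0.567, -0.824, -0.003],
       [-0.678, -0.464, -0.57 ],
       [ 0.468,  0.325, -0.822]]), 't': array([-0.349,  0.38 ,  0.692])}
```

View pics/top1.png

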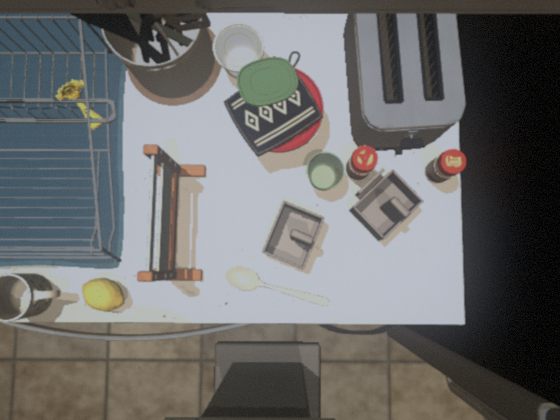

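View pics/scene1.png

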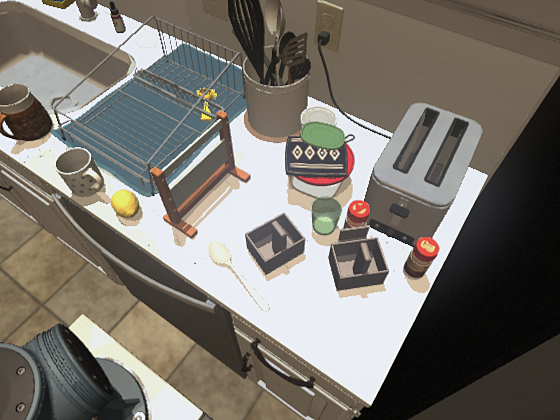

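```bash
cat > fit.py <<'E'
import numpy as np,cv2
from scipy.optimize import minimize
from plant import r
def box(a,b,c,d,e,f): return np.array([[x,y,z] for x in(a,b) for y in(c,d) for z in(e,f)])/1000.
PL=[box(-40,40,-50,50,0,60),box(-35,5,-7,7,0,112)]
HK=PL+[box(40,53,-30,30,46,52),box(48,53,-30,30,46,90)]
def rack(w,d,bk):
    P=[box(-2.5,2.5,-90,90,50,120),box(-2.5,2.5,-90,90,156,180)]
    for s in(-1,1):
        a,b=sorted((s*90,s*(90+w)))
        P+=[box(-d,d,a,b,0,188),box(-55,bk,a,b,0,14)]
    return P
def proj(k,X):
    c=X@k['R'].T+k['t']; return np.c_[k['fx']*c[:,0]/c[:,2]+k['cx'],k['fy']*c[:,1]/c[:,2]+k['cy']]
def place(P,x,y,yaw):
    c,s=np.cos(yaw),np.sin(yaw);R=np.array([[c,-s,0],[s,c,0],[0,0,1]])
    return [p@R.T+[x,y,0] for p in P]
def render(k,parts):
    m=np.zeros((420,560),np.uint8)
    for p in parts: cv2.fillConvexPoly(m,cv2.convexHull(np.round(proj(k,p)*16).astype(np.int32)),1,cv2.LINE_8,4)
    return m>0
def cost(parts,obs):
    return sum(1-(render(k,parts)&m).sum()/max(1,(render(k,parts)|m).sum()) for k,m in obs)
def fit(f,p0,step,obs):
    p0=np.array(p0,float);S=np.vstack([p0]+[p0+np.eye(len(p0))[i]*step[i] for i in range(len(p0))])
    q=minimize(lambda p:cost(f(p),obs),p0,method='Nelder-Mead',options=dict(initial_simplex=S,xatol=1e-5,fatol=1e-5,maxiter=600));return q.x,q.fun
E
cat > m.py <<'E'
from fit import *
K={};O={};im={}
for n in('hook_caddy','plain_caddy','slat_rack'): O[n]=[]
for c in('top','scene'):
    im[c]=r.camera(c);k=r.get_calibration(c);K[c]=k
    for n in O:
        L=r.masks_of(n,c)
        if L: O[n].append((k,L[0]['pixels'])); print(c,n,L[0]['confidence'],L[0]['pixels'].sum())
res={}
for n,P,p0 in(('hook_caddy',HK,(.545,-.248)),('plain_caddy',PL,(.485,-.08))):
    b=min((fit(lambda p:place(P,*p),[*p0,a],[.01,.01,.15],O[n]) for a in np.radians([20,50,80] if n[0]=='h' else [30,60,90,120])),key=lambda t:t[1])
    print(n,b,np.degrees(b[0][2]));res[n]=place(P,*b[0])
f=lambda p:place(rack(*(p[3:]*1000)),*p[:3])
b=min((fit(f,[.505,.145,a,.014,.01,.02],[.01,.01,.05,.004,.004,.02],O['slat_rack']) for a in(1.5,1.6)),key=lambda t:t[1]);print('rack',b,np.degrees(b[0][2]));res['rack']=f(b[0])
for c,(y0,x0,h,w) in(('top',(130,130,165,310)),('scene',(100,140,200,260))):
    z=2.5; v=cv2.resize(im[c][y0:y0+h,x0:x0+w],None,fx=z,fy=z,interpolation=cv2.INTER_CUBIC)
    for P in res.values():
        for p in P:
            q=(proj(K[c],p)-[x0,y0])*z
            for i in range(8):
                for j in(1,2,4):
                    if not i&j: cv2.line(v,tuple(int(t) for t in q[i]),tuple(int(t) for t in q[i|j]),(0,255,0),1)
    cv2.imwrite(f'pics/fit_{c}.png',v)
E
python3 m.py
```

```text
top hook_caddy 0.88 3038
top plain_caddy 0.94 2526
top slat_rack 0.6 4095
scene hook_caddy 0.9 2934
scene plain_caddy 0.69 2343
hook_caddy (array([ 0.54237774, -0.24820322,  0.76907502]), np.float64(0.07008396339686906)) 44.06475266121033
plain_caddy (array([ 0.48694923, -0.07974905,  1.19525142]), np.float64(0.09414212961047963)) 68.48286197877444
rack (array([0.51173016, 0.14216344, 1.54936383, 0.01439549, 0.00983539,
       0.03247423]), np.float64(0.21381354000455888)) 88.77200816069758
```

View pics/fit_top.png

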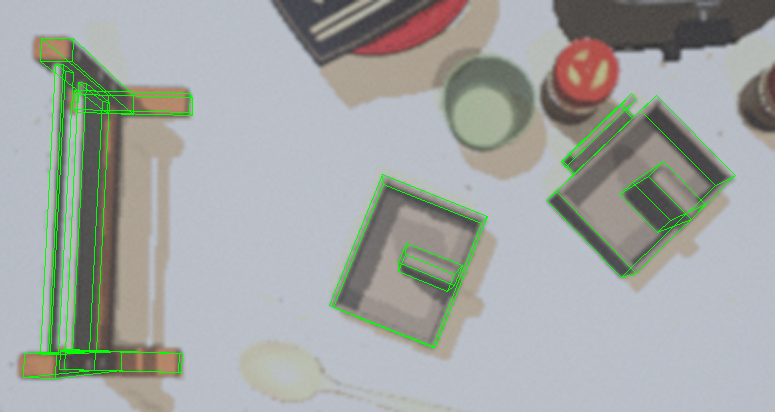

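View pics/fit_scene.png

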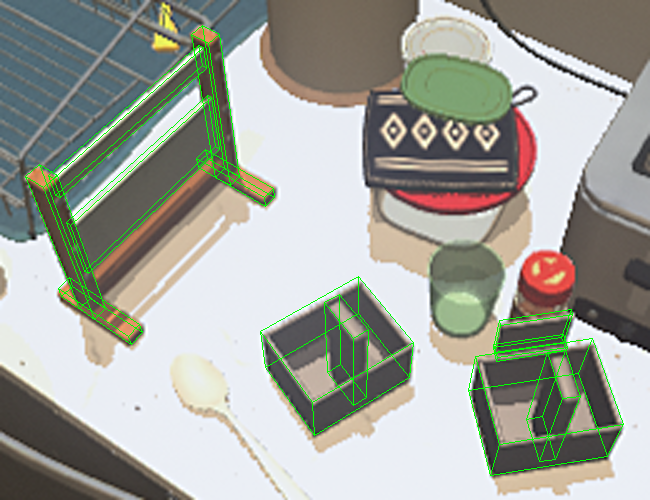

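```bash
cat > mv.py <<'E'
import numpy as np
from scipy.spatial.transform import Rotation as R
def frame(caddy_yaw_deg,theta_deg=0):
    # tool x=caddy x, z=-caddy z ; theta: front tilted up
    return R.from_euler('z',caddy_yaw_deg,degrees=True)*R.from_euler('y',theta_deg,degrees=True)*R.from_euler('x',180,degrees=True)
def rows(p,q,pt,qt,n,grip):
    """straight line, shift in tool axes at row start"""
    dv=(q.inv()*qt).as_rotvec()/n; out=[]
    for i in range(n):
        qq=q*R.from_rotvec(dv*i); s=qq.inv().apply((np.array(pt)-p)/n)
        out.append(' '.join(f'{v:.1f}' for v in np.degrees(dv))+' '+' '.join(f'{v:.4f}' for v in s)+f' {grip}')
    return ';'.join(out)
E
python3 - <<'E'
from mv import *
from plant import r
s=r.get_state();p=s['ee_pos'];q=R.from_quat(s['ee_rot'])
a=rows(p,q,[.5316,-.2586,.175],frame(44),16,.0854).split(';')
print(';'.join(a[:8]));print(';'.join(a[8:]))
# planner
from scipy.sparse import coo_matrix
from scipy.sparse.csgraph import dijkstra
def rp(a,b,c,d,st=1.5):
    X=np.linspace(a,b,int((b-a)/st)+2);Z=np.linspace(c,d,int((d-c)/st)+2)
    return np.vstack([np.c_[X,X*0+c],np.c_[X,X*0+d],np.c_[Z*0+a,Z],np.c_[Z*0+b,Z]])
C=[(-40,40,0,60),(40,53,46,52),(48,53,46,90)];O=[(-2.5,2.5,50,120),(-2.5,2.5,156,180)]
def sd(P,b):
    dx=np.maximum(b[0]-P[...,0],P[...,0]-b[1]);dz=np.maximum(b[2]-P[...,1],P[...,1]-b[3])
    return np.hypot(np.maximum(dx,0),np.maximum(dz,0))+np.minimum(np.maximum(dx,dz),0)
xs=np.arange(-110,-35,1.);zs=np.arange(50,120,1.);ts=np.arange(0,46,1.5)
cp=np.vstack([rp(*c) for c in C]);op=np.vstack([rp(*o) for o in O])
cl=np.full((len(xs),len(zs),len(ts)),99.)
XZ=np.stack(np.meshgrid(xs,zs,indexing='ij'),-1)
for k,t in enumerate(np.radians(ts)):
    M=np.array([[np.cos(t),np.sin(t)],[-np.sin(t),np.cos(t)]])  # caddy->rack
    W=cp@M.T
    for i in range(len(xs)):
        P=XZ[i][:,None]+W
        a=np.min([sd(P,o).min(1) for o in O],0)
        Q=(op-XZ[i][:,None])@M
        b=np.min([sd(Q,c).min(1) for c in C],0)
        cl[i,:,k]=np.minimum(a,b)
np.save('cl.npy',cl)
idx=np.arange(cl.size).reshape(cl.shape);I=[];J=[];V=[]
w=1/np.clip(cl,.05,8)**3
for d in [(1,0,0),(0,1,0),(0,0,1),(1,1,0),(1,-1,0),(1,0,1),(1,0,-1),(0,1,1),(0,1,-1),(1,1,1),(1,1,-1),(1,-1,1),(1,-1,-1)]:
    A=tuple(slice(max(0,-e),n-max(0,e)) for e,n in zip(d,cl.shape));B=tuple(slice(max(0,e),n-max(0,-e)) for e,n in zip(d,cl.shape))
    ok=(cl[A]>.05)&(cl[B]>.05)
    I.append(idx[A][ok]);J.append(idx[B][ok]);V.append((np.linalg.norm(d)*(w[A]+w[B]))[ok])
G=coo_matrix((np.concatenate(V),(np.concatenate(I),np.concatenate(J))),shape=(cl.size,)*2).tocsr()
f=lambda x,z,t:idx[int(np.argmin(abs(xs-x))),int(np.argmin(abs(zs-z))),int(np.argmin(abs(ts-t)))]
s0=f(-105,85,33);g=f(-43,76,0);print('goal cl',cl.flat[g])
D,pr=dijkstra(G,directed=False,indices=s0,return_predecessors=True)
n=g;L=[]
while n!=s0 and n>=0: L.append(n);n=pr[n]
L=L[::-1]
for n in L[::3]+[g]:
    i,j,k=np.unravel_index(n,cl.shape);t=np.radians(ts[k]);M=np.array([[np.cos(t),np.sin(t)],[-np.sin(t),np.cos(t)]])
    print(xs[i],zs[j],ts[k],'cl %.1f'%cl[i,j,k],'lip',np.round(M@[50.5,90]+[xs[i],zs[j]],0))
E
```

```text
-0.0 0.0 7.7 -0.0361 -0.0408 0.0040 0.0854;-0.0 0.0 7.7 -0.0412 -0.0356 0.0040 0.0854;-0.0 0.0 7.7 -0.0456 -0.0298 0.0040 0.0854;-0.0 0.0 7.7 -0.0491 -0.0235 0.0040 0.0854;-0.0 0.0 7.7 -0.0518 -0.0167 0.0040 0.0854;-0.0 0.0 7.7 -0.0536 -0.0097 0.0040 0.0854;-0.0 0.0 7.7 -0.0544 -0.0024 0.0040 0.0854;-0.0 0.0 7.7 -0.0542 0.0048 0.0040 0.0854
-0.0 0.0 7.7 -0.0531 0.0120 0.0040 0.0854;-0.0 0.0 7.7 -0.0510 0.0190 0.0040 0.0854;-0.0 0.0 7.7 -0.0481 0.0256 0.0040 0.0854;-0.0 0.0 7.7 -0.0442 0.0318 0.0040 0.0854;-0.0 0.0 7.7 -0.0396 0.0374 0.0040 0.0854;-0.0 0.0 7.7 -0.0342 0.0424 0.0040 0.0854;-0.0 0.0 7.7 -0.0283 0.0465 0.0040 0.0854;-0.0 0.0 7.7 -0.0218 0.0499 0.0040 0.0854
goal cl 0.5
-105.0 86.0 33.0 cl 14.4 lip [-14. 134.]
-104.0 89.0 33.0 cl 15.2 lip [-13. 137.]
-102.0 92.0 33.0 cl 15.2 lip [-11. 140.]
-101.0 95.0 34.5 cl 14.0 lip [ -8. 141.]
-98.0 98.0 37.5 cl 9.4 lip [ -3. 139.]
-98.0 101.0 37.5 cl 11.2 lip [ -3. 142.]
-97.0 104.0 37.5 cl 10.0 lip [ -2. 145.]
-94.0 107.0 39.0 cl 9.3 lip [  2. 145.]
-91.0 110.0 40.5 cl 7.8 lip [  6. 146.]
-88.0 113.0 40.5 cl 7.3 lip [  9. 149.]
-85.0 116.0 40.5 cl 7.1 lip [ 12. 152.]
-82.0 119.0 40.5 cl 6.8 lip [ 15. 155.]
-79.0 119.0 37.5 cl 5.9 lip [ 16. 160.]
-76.0 119.0 36.0 cl 6.2 lip [ 18. 162.]
-73.0 119.0 34.5 cl 6.7 lip [ 20. 165.]
-70.0 118.0 33.0 cl 7.7 lip [ 21. 166.]
-67.0 115.0 30.0 cl 7.8 lip [ 22. 168.]
-65.0 112.0 27.0 cl 7.6 lip [ 21. 169.]
-63.0 109.0 25.5 cl 8.0 lip [ 21. 168.]
-61.0 106.0 22.5 cl 8.5 lip [ 20. 170.]
-59.0 103.0 19.5 cl 7.6 lip [ 19. 171.]
-59.0 100.0 18.0 cl 6.8 lip [ 17. 170.]
-58.0 97.0 16.5 cl 6.7 lip [ 16. 169.]
-56.0 94.0 13.5 cl 5.6 lip [ 14. 170.]
-55.0 91.0 12.0 cl 5.3 lip [ 13. 169.]
-54.0 88.0 10.5 cl 4.2 lip [ 12. 167.]
-51.0 85.0 7.5 cl 3.5 lip [ 11. 168.]
-50.0 82.0 6.0 cl 2.7 lip [ 10. 166.]
-47.0 79.0 3.0 cl 2.3 lip [  8. 166.]
-44.0 76.0 0.0 cl 1.5 lip [  6. 166.]
-43.0 76.0 0.0 cl 0.5 lip [  8. 166.]
```

servo_tool(rows="0 0 7.7 -0.036 -0.041 0.004 0.0854;0 0 7.7 -0.041 -0.036 0.004 0.0854;0 0 7.7 -0.046 -0.030 0.004 0.0854;0 0 7.7 -0.049 -0.024 0.004 0.0854;0 0 7.7 -0.052 -0.017 0.004 0.0854;0 0 7.7 -0.054 -0.010 0.004 0.0854;0 0 7.7 -0.054 -0.002 0.004 0.0854;0 0 7.7 -0.054 0.005 0.004 0.0854")

```text
t: 1.9
ee_pos: [0.3261, 0.1228, 0.2075]
ee_rot: [0.611, 0.792, 0.001, 0.0]
wrist_force: [0.4, 1.0, -0.2]
finger_gap: 1.002
grasp_force: 0.0
```

servo_tool(rows="0 0 7.7 -0.053 0.012 0.004 0.06;0 0 7.7 -0.051 0.019 0.004 0.05;0 0 7.7 -0.048 0.026 0.004 0.05;0 0 7.7 -0.044 0.032 0.004 0.05;0 0 7.7 -0.040 0.037 0.004 0.05;0 0 7.7 -0.034 0.042 0.004 0.05;0 0 7.7 -0.028 0.046 0.004 0.05;0 0 7.7 -0.022 0.050 0.004 0.05")

```text
t: 2.9
ee_pos: [0.5272, -0.263, 0.1752]
ee_rot: [0.93, 0.367, 0.0, 0.0]
wrist_force: [1.3, 0.3, -0.2]
finger_gap: 0.582
grasp_force: 0.0
```

servo_tool(rows="0 0 0 0 0 0 0.05;0 0 0 0 0 0 0.05;0 0 0 0 0 0 0.05")

```text
t: 3.28
ee_pos: [0.5261, -0.2603, 0.1757]
ee_rot: [0.929, 0.37, -0.0, -0.0]
wrist_force: [-1.0, -0.0, 0.2]
finger_gap: 0.586
grasp_force: 0.0
```

Run:
```python
from fit import *
from mv import *
s=r.get_state();k=r.get_calibration('wrist');im=r.camera('wrist')
p=np.array(s['ee_pos']);q=R.from_quat(s['ee_rot'])
L=r.masks_of('hook_caddy','wrist');print([(l['confidence'],l['pixels'].sum()) for l in L])
obs=[(k,L[0]['pixels'])]
b=fit(lambda t:place(HK,*t),[.5424,-.2482,.769],[.006,.006,.08],obs);print(b,np.degrees(b[0][2]))
obs2=obs+[]
x,y,a=b[0]
for P,c in((place(HK,.5424,-.2482,.769),(0,0,255)),(place(HK,x,y,a),(0,255,0))):
  for h in P:
    z=proj(k,h)
    for i in range(8):
      for j in(1,2,4):
        if not i&j and np.abs(z).max()<3000: cv2.line(im,tuple(int(v) for v in z[i]),tuple(int(v) for v in z[i|j]),c,1)
cv2.imwrite('pics/w1.png',im)
def tgt(x,y,a): return [x-.015*np.cos(a),y-.015*np.sin(a),.075]
for X in((.5424,-.2482,.769),(x,y,a)): print(rows(p,q,tgt(*X),frame(np.degrees(X[2])),1,.05))
```

```text
[(0.97, np.int64(12455))]
(array([ 0.54158677, -0.24633364,  0.75789214]), np.float64(0.026840910869395107)) 43.42402113332229
-0.0 0.0 -0.6 0.0051 0.0026 0.1007 0.05
-0.0 0.0 0.0 0.0058 0.0005 0.1007 0.05
```

View pics/w1.png

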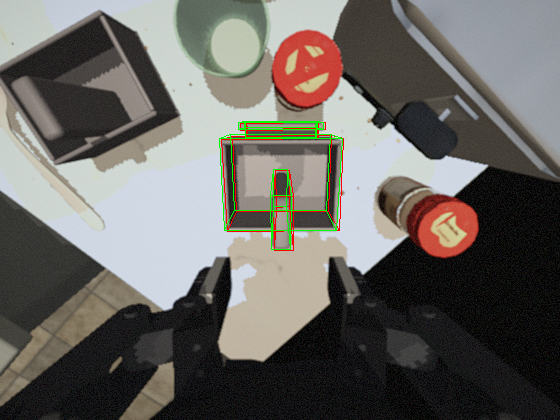

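The wrist picture shows the caddy with its fin at about (283,210) between the fingers and its lip at (282,127). The fit differs from the first one by only 2 mm.

servo_tool(rows="0 0 0 0.006 0.0005 0.02 0.05;0 0 0 0 0 0.04 0.05;0 0 0 0 0 0.03 0.05;0 0 0 0 0 0.011 0.05;0 0 0 0 0 0 0.05;0 0 0 0 0 0 0.0;0 0 0 0 0 0 0.0;0 0 0 0 0 0 0.0;0 0 0 0 0 0 0.0;0 0 0 0 0 0 0.0", newtons=60)

```text
t: 4.62
ee_pos: [0.5318, -0.2577, 0.0754]
ee_rot: [0.929, 0.369, 0.001, 0.001]
wrist_force: [-0.6, 0.6, 7.7]
finger_gap: 0.156
grasp_force: 59.3
```

```bash
cat >> mv.py <<'E'
RK=np.array([.5117,.1422]);RY=88.8
def tcp(xr,z,th,yr=0,RK=RK,RY=RY,g=(-.015,0,.075)):
    q=R.from_euler('z',RY,degrees=True);c=q.apply([xr/1e3,yr/1e3,0])+[*RK,z/1e3]
    return c+(q*R.from_euler('y',th,degrees=True)).apply(g),frame(RY,th)
def chain(p,q,wps,grip=0.0):
    """wps: list of (pt,qt,n)"""
    for pt,qt,n in wps:
        print(rows(np.array(p),q,pt,qt,n,grip));p,q=pt,qt
    print('end',np.round(p,4),np.round(q.as_quat(),3))
E
python3 - <<'E'
from mv import *
from plant import r
s=r.get_state();p=np.array(s['ee_pos']);q=R.from_quat(s['ee_rot'])
up=p+[0,0,.17]
a=tcp(-150,150,20); b=tcp(-150,120,33)
chain(p,q,[(up,q,5),(a[0],a[1],9),(b[0],b[1],3)])
E
```

```text
0.0 0.0 0.0 0.0000 0.0001 -0.0340 0.0;0.0 0.0 0.0 0.0000 0.0001 -0.0340 0.0;0.0 0.0 0.0 0.0000 0.0001 -0.0340 0.0;0.0 0.0 0.0 0.0000 0.0001 -0.0340 0.0;0.0 0.0 0.0 0.0000 0.0001 -0.0340 0.0
-0.9 -2.1 -5.0 0.0181 -0.0229 0.0022 0.0;-0.9 -2.1 -5.0 0.0201 -0.0212 0.0011 0.0;-0.9 -2.1 -5.0 0.0219 -0.0194 0.0001 0.0;-0.9 -2.1 -5.0 0.0235 -0.0174 -0.0011 0.0;-0.9 -2.1 -5.0 0.0248 -0.0153 -0.0022 0.0;-0.9 -2.1 -5.0 0.0260 -0.0130 -0.0033 0.0;-0.9 -2.1 -5.0 0.0269 -0.0107 -0.0045 0.0;-0.9 -2.1 -5.0 0.0275 -0.0082 -0.0056 0.0;-0.9 -2.1 -5.0 0.0279 -0.0057 -0.0068 0.0
0.0 -4.3 -0.0 0.0092 -0.0000 0.0089 0.0;0.0 -4.3 -0.0 0.0098 -0.0000 0.0082 0.0;0.0 -4.3 -0.0 0.0104 -0.0000 0.0074 0.0
end [0.5092 0.0205 0.1911] [ 0.685  0.671 -0.203  0.199]
```

servo_tool(rows="0 0 0 0 0 -0.01 0;0 0 0 0 0 -0.03 0;0 0 0 0 0 -0.04 0;0 0 0 0 0 -0.04 0;0 0 0 0 0 -0.03 0;0 0 0 0 0 -0.02 0")

```text
t: 5.38
ee_pos: [0.5313, -0.2575, 0.2465]
ee_rot: [0.929, 0.369, 0.0, 0.001]
wrist_force: [-0.1, 0.6, -2.5]
finger_gap: 0.154
grasp_force: 58.9
```

servo_tool(rows="-0.9 -2.1 -5 0.018 -0.023 0.002 0;-0.9 -2.1 -5 0.020 -0.021 0.001 0;-0.9 -2.1 -5 0.022 -0.019 0 0;-0.9 -2.1 -5 0.0235 -0.0175 -0.001 0;-0.9 -2.1 -5 0.025 -0.015 -0.002 0;-0.9 -2.1 -5 0.026 -0.013 -0.003 0;-0.9 -2.1 -5 0.027 -0.011 -0.0045 0;-0.9 -2.1 -5 0.0275 -0.008 -0.0055 0;-0.9 -2.1 -5 0.028 -0.006 -0.007 0;0 0 0 0 0 0 0;0 0 0 0 0 0 0")

```text
t: 6.75
ee_pos: [0.5086, 0.0041, 0.2245]
ee_rot: [0.704, 0.689, -0.123, 0.123]
wrist_force: [-0.8, 0.5, -2.5]
finger_gap: 0.158
grasp_force: 59.3
```

```bash
cat > look.py <<'E'
import sys
from fit import *
from mv import *
def show(tag,cams=('wrist','scene'),rk=(.5117,.1422,np.radians(88.8)),crop=(60,100,220,260)):
    s=r.get_state();p=np.array(s['ee_pos']);q=R.from_quat(s['ee_rot'])
    rc=q*R.from_euler('x',180,degrees=True);o=p-rc.apply([-.015,0,.075])
    V=[]
    for c in cams:
        k=r.get_calibration(c);im=r.camera(c);off=np.zeros(2);z=1.
        if c=='scene':
            y0,x0,h,w=crop;z=2.2;im=cv2.resize(im[y0:y0+h,x0:x0+w],None,fx=z,fy=z,interpolation=cv2.INTER_CUBIC);off=np.array([x0,y0])
        for P,col in((place(rack(14.4,9.8,32),*rk),(0,255,0)),([rc.apply(h)+o for h in HK],(0,0,255))):
            for h in P:
                if ((h@k['R'].T+k['t'])[:,2]<.03).any(): continue
                u=(proj(k,h)-off)*z
                for i in range(8):
                    for j in(1,2,4):
                        if not i&j: cv2.line(im,tuple(int(v) for v in u[i]),tuple(int(v) for v in u[i|j]),col,1)
        V.append(im);cv2.imwrite(f'pics/{tag}_{c}.png',im)
E
python3 - <<'E'
from look import *
show('a')
E
```

```text
(no output)
```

View pics/a_wrist.png

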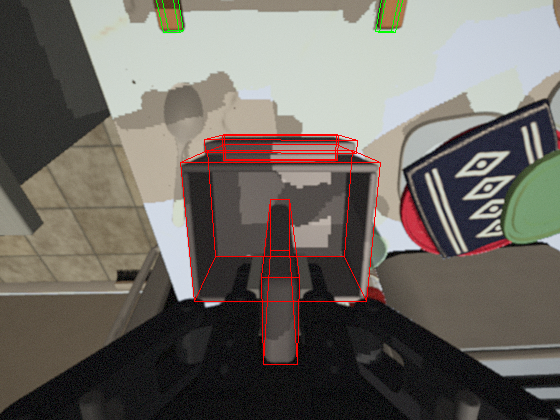

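View pics/a_scene.png

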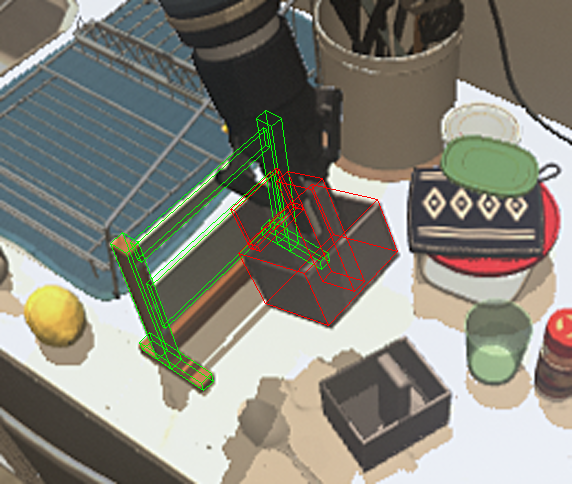

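Run:
```python
from mv import *
from plant import r
s=r.get_state();p=np.array(s['ee_pos']);q=R.from_quat(s['ee_rot'])
chain(p,q,[(*tcp(-130,105,33),4),(*tcp(-106,95,35),3)])
```

```text
0.0 -3.2 -0.0 0.0129 -0.0000 0.0082 0.0;0.0 -3.2 -0.0 0.0133 0.0000 0.0075 0.0;0.0 -3.2 -0.0 0.0137 0.0000 0.0067 0.0;0.0 -3.2 -0.0 0.0141 0.0000 0.0059 0.0
0.0 -0.7 0.0 0.0094 0.0000 -0.0017 0.0;0.0 -0.7 0.0 0.0094 0.0000 -0.0018 0.0;0.0 -0.7 0.0 0.0094 0.0000 -0.0019 0.0
end [0.5101 0.0669 0.165 ] [ 0.681  0.667 -0.215  0.21 ]
```

servo_tool(rows="0 -3.2 0 0.013 0 0.008 0;0 -3.2 0 0.0135 0 0.0075 0;0 -3.2 0 0.0135 0 0.0065 0;0 -3.2 0 0.014 0 0.006 0;0 -0.7 0 0.0095 0 -0.002 0;0 -0.7 0 0.0095 0 -0.002 0;0 -0.7 0 0.0095 0 -0.002 0;0 0 0 0 0 0 0;0 0 0 0 0 0 0")

```text
t: 7.98
ee_pos: [0.5101, 0.0684, 0.1657]
ee_rot: [0.682, 0.667, -0.213, 0.211]
wrist_force: [0.2, -0.1, -3.2]
finger_gap: 0.158
grasp_force: 59.2
```

Run:
```python
from look import *
show('b')
s=r.get_state();p=np.array(s['ee_pos']);q=R.from_quat(s['ee_rot'])
chain(p,q,[(*tcp(-98,101,37.5),2),(*tcp(-90,111,40.5),2),(*tcp(-82,119,40.5),2),(*tcp(-76,119,36),2),(*tcp(-70,118,33),2)])
```

```text
0.1 -1.3 -0.0 0.0029 0.0000 -0.0044 0.0;0.1 -1.3 -0.0 0.0028 0.0000 -0.0045 0.0
-0.0 -1.5 -0.0 0.0021 -0.0000 -0.0067 0.0;-0.0 -1.5 -0.0 0.0019 -0.0000 -0.0068 0.0
0.0 0.0 0.0 0.0004 0.0000 -0.0056 0.0;0.0 0.0 0.0 0.0004 0.0000 -0.0056 0.0
0.0 2.2 0.0 -0.0006 -0.0000 -0.0012 0.0;0.0 2.2 0.0 -0.0006 -0.0000 -0.0013 0.0
-0.0 1.5 -0.0 0.0008 -0.0000 -0.0009 0.0;-0.0 1.5 -0.0 0.0008 -0.0000 -0.0009 0.0
end [0.5108 0.1005 0.1891] [ 0.685  0.671 -0.203  0.199]
```

View pics/b_wrist.png

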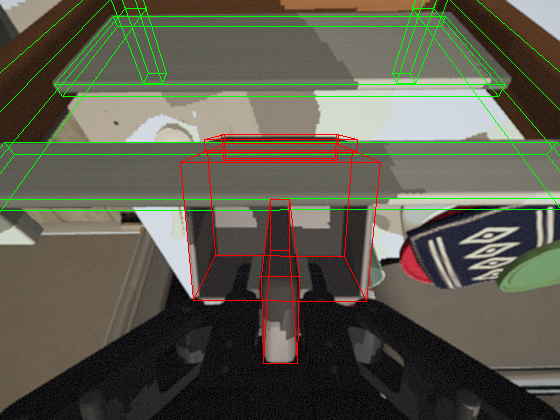

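The overlays match: the upper slat is at rows 143–207, the lower slat's top edge is near row 88, and the lip lies behind the upper slat in view. Before going in I'll check the gripper body and camera clearance to the upper slat.

Run:
```python
from look import *
s=r.get_state();p=np.array(s['ee_pos']);q=R.from_quat(s['ee_rot'])
k=r.get_calibration('wrist');C=-k['R'].T@k['t'];c=q.inv().apply(C-p);print('cam in tool',np.round(c,3))
for w in[(-106,95,35),(-82,119,40.5),(-70,118,33),(-44,76,0)]:
    P,Q=tcp(*w);
    f=lambda v:np.round((R.from_euler('z',-RY,degrees=True).apply(P+Q.apply(v)-[*RK,0]))*1e3,0)
    print(w,'cam',f(c),'body corner',f([.043,0,-.065]),f([.011,0,.0]))
```

```text
cam in tool [ 0.075 -0.001 -0.136]
(-106, 95, 35) cam [ 64.   1. 233.] body corner [ -3.  -0. 194.] [-66.   0. 159.]
(-82, 119, 40.5) cam [101.   1. 240.] body corner [ 30.   0. 207.] [-36.  -0. 179.]
(-70, 118, 33) cam [ 95.   1. 262.] body corner [ 30.  -0. 220.] [-33.   0. 183.]
(-44, 76, 0) cam [ 16.   1. 287.] body corner [-16.   0. 216.] [-48.   0. 151.]
```

servo_tool(rows="0 -1.3 0 0.003 0 -0.0045 0;0 -1.3 0 0.003 0 -0.0045 0;0 -1.5 0 0.002 0 -0.007 0;0 -1.5 0 0.002 0 -0.007 0;0 0 0 0.0005 0 -0.0055 0;0 0 0 0.0005 0 -0.0055 0;0 0 0 0 0 0 0")

```text
t: 8.95
ee_pos: [0.5108, 0.0986, 0.1858]
ee_rot: [0.67, 0.656, -0.246, 0.243]
wrist_force: [0.6, -0.7, -3.1]
finger_gap: 0.159
grasp_force: 59.4
```

servo_tool(rows="0 2.2 0 -0.0005 0 -0.001 0;0 2.2 0 -0.0005 0 -0.001 0;0 1.5 0 0.001 0 -0.001 0;0 1.5 0 0.001 0 -0.001 0;0 0 0 0 0 0 0")

```text
t: 9.57
ee_pos: [0.5107, 0.1013, 0.1885]
ee_rot: [0.685, 0.67, -0.202, 0.2]
wrist_force: [0.6, -0.4, -2.0]
finger_gap: 0.157
grasp_force: 59.3
```

Run:
```python
from look import *
show('c')
s=r.get_state();p=np.array(s['ee_pos']);q=R.from_quat(s['ee_rot'])
t=tcp(-70,118,33);print('err',p-t[0],np.degrees((q.inv()*t[1]).as_rotvec()))
chain(p,q,[(*tcp(-65,112,27),2),(*tcp(-61,106,22.5),2),(*tcp(-58,98,17),2),(*tcp(-55,91,12),2),(*tcp(-51,85,7.5),2)])
```

```text
err [-0.00023223  0.00099997 -0.00098412] [ 0.15100138  0.14757347 -0.05122174]
0.1 3.1 -0.0 -0.0008 0.0001 0.0020 0.0;0.1 3.1 -0.0 -0.0009 0.0001 0.0020 0.0
-0.0 2.2 -0.0 0.0002 -0.0000 0.0025 0.0;-0.0 2.2 -0.0 0.0001 -0.0000 0.0025 0.0
0.0 2.7 0.0 -0.0006 0.0000 0.0040 0.0;0.0 2.7 0.0 -0.0008 0.0000 0.0040 0.0
0.0 2.5 0.0 -0.0008 -0.0000 0.0037 0.0;0.0 2.5 0.0 -0.0009 -0.0000 0.0037 0.0
0.0 2.3 0.0 -0.0003 0.0000 0.0032 0.0;0.0 2.3 0.0 -0.0005 0.0000 0.0032 0.0
end [0.5105 0.0861 0.1613] [ 0.713  0.698 -0.047  0.046]
```

View pics/c_scene.png

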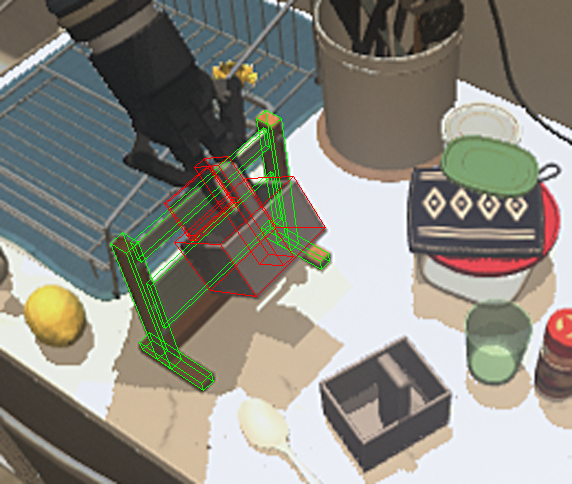

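No contact so far, and the caddy sits where the model puts it (box centre near (250,240)), with the lip through the slot. Next I'll turn it down.

servo_tool(rows="0 3.1 0 -0.001 0 0.002 0;0 3.1 0 -0.001 0 0.002 0;0 2.2 0 0 0 0.0025 0;0 2.2 0 0 0 0.0025 0;0 2.7 0 -0.0005 0 0.004 0;0 2.7 0 -0.0005 0 0.004 0;0 0 0 0 0 0 0")

```text
t: 10.55
ee_pos: [0.5103, 0.091, 0.1742]
ee_rot: [0.707, 0.692, -0.106, 0.105]
wrist_force: [1.0, -0.2, -3.7]
finger_gap: 0.158
grasp_force: 59.3
```

servo_tool(rows="0 2.5 0 -0.001 0 0.0035 0;0 2.5 0 -0.001 0 0.0035 0;0 2.3 0 -0.0005 0 0.003 0;0 2.3 0 -0.0005 0 0.003 0;0 0 0 0 0 0 0")

```text
t: 11.18
ee_pos: [0.5102, 0.0853, 0.1622]
ee_rot: [0.713, 0.698, -0.046, 0.047]
wrist_force: [-0.5, -0.1, -2.5]
finger_gap: 0.158
grasp_force: 59.3
```

Run:
```python
from look import *
show('d')
s=r.get_state();p=np.array(s['ee_pos']);q=R.from_quat(s['ee_rot'])
t=tcp(-51,85,7.5);print('err',p-t[0],np.degrees((q.inv()*t[1]).as_rotvec()))
chain(p,q,[(*tcp(-47,79,3),2),(*tcp(-44.5,76.5,0),2),(*tcp(-43.5,74,-1),2)])
```

```text
err [-0.00010333 -0.00036628  0.00093308] [0.15126393 0.08486278 0.01317928]
0.1 2.3 0.0 -0.0003 0.0000 0.0039 0.0;0.1 2.3 0.0 -0.0004 0.0000 0.0038 0.0
0.0 1.5 0.0 -0.0006 0.0000 0.0016 0.0;0.0 1.5 0.0 -0.0007 0.0000 0.0016 0.0
0.0 0.5 -0.0 -0.0002 0.0000 0.0014 0.0;0.0 0.5 -0.0 -0.0002 0.0000 0.0014 0.0
end [0.5104 0.0824 0.1487] [ 0.714  0.7    0.006 -0.006]
```

View pics/d_wrist.png

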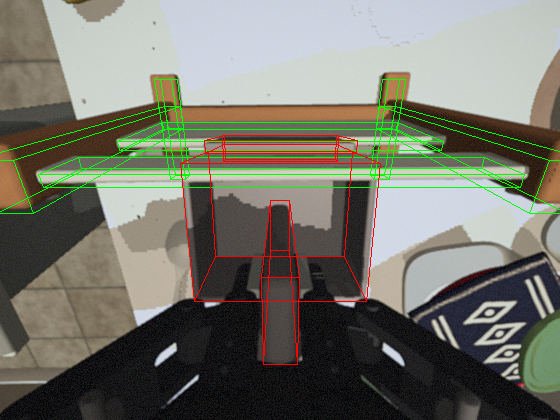

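Lip is behind the upper slat. The slats appear about 5 px (~1.5 mm) farther than modelled, so I'll shift the targets to match.

Run:
```python
from mv import *
from plant import r
s=r.get_state();p=np.array(s['ee_pos']);q=R.from_quat(s['ee_rot'])
chain(p,q,[(*tcp(-45.5,80,3),2),(*tcp(-42.5,77,0.5),2),(*tcp(-42,74.5,-1),2)])
```

```text
0.1 2.3 0.0 0.0004 0.0000 0.0033 0.0;0.1 2.3 0.0 0.0003 0.0000 0.0033 0.0
-0.0 1.3 0.0 -0.0001 0.0000 0.0018 0.0;-0.0 1.3 0.0 -0.0001 0.0000 0.0018 0.0
0.0 0.7 -0.0 -0.0007 -0.0000 0.0015 0.0;0.0 0.7 -0.0 -0.0007 -0.0000 0.0014 0.0
end [0.5105 0.0839 0.1492] [ 0.714  0.7    0.006 -0.006]
```

servo_tool(rows="0 2.3 0 0.0005 0 0.0033 0;0 2.3 0 0.0005 0 0.0033 0;0 1.3 0 0 0 0.0018 0;0 1.3 0 0 0 0.0018 0;0 0 0 0 0 0 0")

```text
t: 11.9
ee_pos: [0.5104, 0.0857, 0.1519]
ee_rot: [0.714, 0.7, -0.001, 0.003]
wrist_force: [0.2, 0.9, -1.9]
finger_gap: 0.16
grasp_force: 59.2
```

servo_tool(rows="0 0.7 0 -0.0005 0 0.0015 0;0 0.7 0 -0.0005 0 0.001 0;0 0 0 0 0 0 0;0 0 0 0 0 0 0")

```text
t: 12.4
ee_pos: [0.5105, 0.0849, 0.1495]
ee_rot: [0.714, 0.7, 0.008, -0.005]
wrist_force: [0.2, 0.3, -2.7]
finger_gap: 0.154
grasp_force: 59.2
```

servo_tool(rows="0 0 0 0 0 0.001 0;0 0 0 0 0 0 0;0 0 0 0 0 0.001 0;0 0 0 0 0 0 0")

```text
t: 12.9
ee_pos: [0.5106, 0.085, 0.1482]
ee_rot: [0.714, 0.7, 0.008, -0.005]
wrist_force: [-1.8, -1.2, 5.5]
finger_gap: 0.158
grasp_force: 60.5
```

servo_tool(rows="0 0 0 0 0 0 0.02;0 0 0 0 0 0 0.03;0 0 0 0 0 0 0.04;0 0 0 0 0 0 0.04;0 0 0 0 0 0 0.04;0 0 0 0 0 0 0.04")

```text
t: 13.65
ee_pos: [0.5105, 0.085, 0.1475]
ee_rot: [0.714, 0.7, 0.008, -0.006]
wrist_force: [0.2, 0.2, -0.3]
finger_gap: 0.469
grasp_force: 0.0
```

```bash
cat > chk.py <<'E'
from fit import *
from mv import *
obs=[]
for c in('scene','top'):
    k=r.get_calibration(c);r.camera(c);L=r.masks_of('hook_caddy',c);print(c,[(l['confidence'],int(l['pixels'].sum())) for l in L])
    if L: obs.append((k,L[0]['pixels']))
    print([np.round(d['location'],3) for d in r.spot_in('hook_caddy',c)],[np.round(d['location'],3) for d in r.spot_in('plain_caddy',c)])
k,m=obs[0]
def cad(xr,z,th):
    q=R.from_euler('z',RY,degrees=True);c=q.apply([xr/1e3,0,0])+[*RK,z/1e3];rc=q*R.from_euler('y',th,degrees=True)
    return [rc.apply(h)+c for h in HK[:2]]
# score scene silhouette for tilt hypotheses
b=fit(lambda p:cad(*p),[-42,74,-2],[6,6,8],obs[:1]);print('fit xr,z,tilt',b)
E
python3 chk.py
```

```text
scene [(0.71, 1987)]
[array([0.502, 0.081, 0.113])] [array([ 0.475, -0.084,  0.037])]
top [(0.8, 863)]
[array([0.507, 0.063, 0.096])] [array([ 0.486, -0.078,  0.005])]
fit xr,z,tilt (array([-40.53566738,  68.85583719,  -2.44836928]), np.float64(0.22640000000000005))
```

servo_tool(rows="0 0 0 0 0 -0.01 0.04;0 0 0 0 0 -0.02 0.04;0 0 0 0 0 -0.03 0.04;0 0 0 0 0 -0.04 0.04;0 0 0 -0.02 0 -0.04 0.04;0 0 0 -0.06 0 -0.02 0.04;0 0 0 -0.06 0 0 0.04;0 0 0 -0.06 0 0 0.04;0 0 0 -0.06 0 0 0.04;0 0 0 0 0 0 0.04;0 0 0 0 0 0 0.04")

```text
t: 15.42
ee_pos: [0.5046, -0.1773, 0.3028]
ee_rot: [0.715, 0.7, 0.008, -0.006]
wrist_force: [0.2, 0.2, -0.9]
finger_gap: 0.468
grasp_force: 0.0
```

```bash
python3 chk.py
```

```text
scene [(0.65, 2470)]
[array([0.504, 0.088, 0.116])] [array([ 0.475, -0.088,  0.036])]
top [(0.86, 3397)]
[array([0.514, 0.102, 0.092])] [array([ 0.486, -0.076,  0.005])]
fit xr,z,tilt (array([-38.78604931,  71.91912854,  -3.87718542]), np.float64(0.10387121502491381))
```

```bash
python3 -c "
from plant import r
print(r.job_done())"
```

```text
the job is handed in; nothing more can be done
None
```

The hook caddy hangs on the slat rack, sagging about 4° by the final camera fit, with its lip behind the upper slat; it is released, the plain caddy was left where it stood, and the job was handed in at about 16 s.

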